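# Tuck a lock guard plate under the jig's leaf and hold it flat for drilling

### The arm

A 6-joint arm with a two-finger parallel gripper is mounted at the origin on the work surface. World frame = base frame: x ahead of the robot, y to its left, z up, the work surface at z = 0. Lengths are in mm, angles in rad, forces in N, time in s.
With the tool pointing down it reaches from about 275 to 1000 mm from the base axis. Payload 8.4 kg.
Tool frame: the origin (TCP) lies on the centre line of the jaws, within the pads' length; the fingertips stand 25 mm ahead of it and the grasp point (between the pads) lies 6 mm ahead of it; z points along the fingers, x is the direction in which the jaws open and shut, and the axes are right-handed (so a half turn about z gives the same grasp; the last joint's range is limited). The gripper opens to 85 mm and grips with 20 to 120 N. Pads are 22 mm wide; open, the fingers measure 114 mm over their backs; the gripper's body (76 mm by 85 mm) begins 54 mm behind the grasp point. The pads swing forward as they close: fully open they stand 13 mm farther back than shut.
Start: joints at [1.258, 0.353, 1.633, -0, 1.155, -0.002], TCP at [191.136, 595.059, 256.281] pointing down, gripper open.
Joint ranges: [-2.63, 2.63], [-0.92, 2.1], [0.06, 2.66], [-1.3, 4.44], [0, 2.69], [-3.02, 3.02]. Speed limits (rad/s): [2.22, 2.22, 2.79, 3.14, 3.14, 3.14].

### API

Orientations are given as [roll, pitch, yaw] about the fixed x, y, z axes, in that order (R = Rz(yaw) Ry(pitch) Rx(roll)).
In Python, from rig import r gives the robot as it stands. The module is installed in compiled form; this text tells all that it offers.
- The arm moves only by the tool jog_arm, never from a script. Its argument "deltas" is a list of rows, each an object with "gripper": the gripper command: -1 is fully open, 1 is shut, values between are in proportion; "translation": the shift along the world's x, y, z in units of 10 cm (1.0 is 10 cm), a list of three; "dr": the turn, a rotation vector about the world's x, y, z in units of pi/2 rad (1.0 is pi/2 rad), a list of three. In form: [{"gripper": gripper, "translation": [x, y, z], "dr": [wx, wy, wz]}, ...]. A call has 1 to 12 rows; each row shifts and turns the commanded pose from where the row before left it; what a row does not reach is not made up. A row lasts 1/12 s, in which the tool goes at most 41.7 mm and 7.16 degrees, less where a joint would pass 70% of its speed; a pose out of reach is approached as far as the arm can. A call with a number of a shift or a turn outside -1 to 1 is refused whole. A call with a gripper value outside its range is refused whole. The fingers move at their own pace and stop on an object; "squeeze" is the grip in N (left out, the last holds). Time passes only in rows, so rows that do not move let the fingers close. It gives the time, the measured TCP pose, the force and the opening at its end, in the units of the state.
- r.sense(): the state, without advancing time (a new reading comes with each control period).
- r.grab_frame(name): name is "scene" or "top" or "wrist"; returns the picture (420x560x3 uint8, blue, green, red); there is no depth.
- r.calibration(name): a dict with "mtx" (3x3 intrinsics, pixels), "k1" (the pictures are not rectified: a ray, as slopes to the right and down, at radius r is drawn at 1 + k1 r^2 times it, then the intrinsics apply), "world_from_camera" (4x4, takes a point from camera to world coordinates). Camera axes: x right, y down, z forward; pixel columns grow to the right and rows downward; lengths in mm; the calibration is good to about 2 mm. A picture is of the moment at which its call begins: read the wrist's pose just before it. calibration takes no time and is no camera call; for the wrist camera it gives the pose at the moment of the call.
- r.sign_off(): hands the job in, once; it reports no verdict.
The state is a dict: "clock": time; "qpos": joint angles; "qvel": joint speeds; "joint_efforts": joint torques, N m; "eef_pos": TCP position; "tcp_rot": TCP orientation; "contact_force": force on the tool from outside, world axes, zero at the start; "wrist_torque": the same for the moment, N m; "opening": opening from 0.0 (shut) to 1.0 (fully open).
Only numpy, scipy, OpenCV 4.12 (cv2) and the standard library are available. Lean on these libraries where they do the work, as an engineer would, in place of code of your own. Each camera call takes 0.05 s, during which the arm holds its last target. There are 200 camera calls.

### The job

Pick up the lock guard plate and tuck its front edge (the edge farthest from its raised block) under the thin hinged leaf of the drilling jig without lifting the leaf, until the edge is fully home against the stop beneath it, with the plate centred under the leaf and square to it. Then press the plate firmly flat on the jig's bed and finish like that, still gripping the block and pressing down; leave the padlock, the file and the tin alone.

Things in the scene. Friction and masses are not known exactly. Their poses are not given: they have to be found in the camera images.
- plate: lock guard plate, about 0.2 kg: a flat aluminium plate 100 (x) x 70 (y) x 4 mm with an upright brass cylinder block 17 (x) x 46 (y) mm, reaching 38 mm above the plate's underside, to be gripped across its 17 mm; it starts lying flat on the bench, block up. Origin: centre of the plate's underside; +x points to the front edge (50 mm ahead), z up. The block's middle is at x = -25 mm (near the rear edge), y = 0
- plate_front (a point): middle of the bottom of the plate's front edge (x = +50 mm, y = 0, z = 0 in the plate's axes, same axes)
- block (a point): centre of the brass block (x = -25 mm, y = 0, 21 mm above the plate's underside)
- jig: drilling jig screwed to the bench: grey base 220 (x) x 150 (y) mm, on it a flat dark steel bed 200 x 120 mm whose top is 18 mm above the bench, and at its +x end a thin steel leaf that laps over the bed. Origin: centre of the base's underside on the bench; +x points from the open end of the bed to the hinge, the direction in which the plate is pushed in; z up
- bed: the jig's dark steel bed, 200 x 120 x 8 mm, fixed on the base, rigid; origin: centre of its underside, 10 mm above the bench; same axes as the jig
- home (a point): where plate_front belongs: on the bed's top, in the middle of the near face of a rigid stop (90 mm wide, 7 mm high), at x = +56 mm, y = 0, z = 18 mm of the jig; same axes as the jig. The stop is hidden under the leaf, 26 mm in from the leaf's edge
- leaf_edge (a point): middle of the underside of the leaf's free edge: x = +30 mm, y = 0 of the jig and 9 mm above the bed's top when the leaf is down. In front of it a lip of about 9 mm turns upward (about 6 mm) as a lead-in, ending at x = +21 mm of the jig. The leaf is 84 mm wide, 3 mm thick, its top about 12 mm above the bed, so the 4 mm plate has 5 mm of free height under it
- leaf (a joint): hinge of the leaf (0.08 kg, held down only by its weight), 95 mm in +x of the jig's origin, 13 mm above the bed's top; 0 rad: down on its rest, parallel to the bed; grows as the free edge lifts (0.12 rad is about 8 mm at the edge)
- padlock: brass padlock lying flat, body 35 x 50 x 22 mm; bystander; origin: centre of the body's underside
- file: flat file with wooden handle lying along its x, 300 mm long, 24 mm high; bystander; origin: underside, 140 mm from the handle's end
- tin: open steel tin 110 x 80 x 40 mm; bystander; origin: centre of its underside
Mind the look-alikes: they are no part of the job. What is shaped like the plate but brown, pink or purple is not meant.

How it is judged:
By the outcome, as a careful person would: the job done as asked, in the order asked, and still so for the second after the job is handed in, while the arm keeps its last pose, push and grip.
It also fails if it takes over 42 s, if anything falls off the work surface, if the arm or the gripper's body presses on something with over 40 N, if the wrist force passes 120 N, or if a joint passes its speed limit or range.

## Working session

There is one attempt and no reset: what is moved stays moved. The work goes in short steps, Python scripts to look and compute and a tool call to move; the robot and the scene stay as the last step left them, time stands still between calls to the robot, and variables do not carry over. Pictures are saved under pics/ and viewed, about 8 in all and at most 12, crops included, and the job is handed in when it is done.

Besides the shell and the picture viewer there is one more tool, called after "Emit:" as a command line: name --argument value ..., lists and objects as JSON in quotes. jog_arm: Moves the arm, as the interface text tells. Shifts and turns lie within -1 to 1; 1 stands for 10 cm of shift or pi/2 rad of turn. Its arguments: {"type":"object","properties":{"deltas":{"type":"array"},"squeeze":{"type":"number"}},"required":["deltas"]}

```bash
mkdir -p pics
cat > h.py <<'E'
import numpy as np, cv2
from rig import r
def ray(c,px):
    K=np.array(c["mtx"]);T=np.array(c["world_from_camera"]);k=c["k1"]
    px=np.atleast_2d(px).astype(float)
    d=np.c_[(px[:,0]-K[0,2])/K[0,0],(px[:,1]-K[1,2])/K[1,1]]
    u=d.copy()
    for _ in range(20): u=d/(1+k*(u**2).sum(1,keepdims=True))
    return T[:3,3],np.c_[u,np.ones(len(u))]@T[:3,:3].T
def plane(c,px,z):
    o,d=ray(c,px); return o+d*((z-o[2])/d[:,2])[:,None]
def proj(c,P):
    K=np.array(c["mtx"]);T=np.array(c["world_from_camera"]);k=c["k1"]
    q=(np.atleast_2d(P)-T[:3,3])@T[:3,:3]; u=q[:,:2]/q[:,2:]
    u=u*(1+k*(u**2).sum(1,keepdims=True))
    return np.c_[u[:,0]*K[0,0]+K[0,2],u[:,1]*K[1,1]+K[1,2]]
E
python3 - <<'E'
from h import *
ims=[]
for n in("top","scene"):
    i=r.grab_frame(n);cv2.imwrite(f"pics/{n}0.png",i)
    c=r.calibration(n);print(n,c["mtx"],c["k1"],np.round(c["world_from_camera"],3).tolist())
print(r.sense())
E
```

```text
top [[379.20429623   0.         273.26533956]
 [  0.         379.20429623 215.17153197]
 [  0.           0.           1.        ]] -0.0836398839430169 [[0.011, -0.992, 0.128, 468.403], [-1.0, -0.009, 0.016, -9.248], [-0.015, -0.128, -0.992, 981.412], [0.0, 0.0, 0.0, 1.0]]
scene [[466.17106715   0.         281.2572104 ]
 [  0.         466.17106715 209.1780868 ]
 [  0.           0.           1.        ]] -0.07142649355704087 [[-0.783, 0.453, -0.426, 1142.779], [0.621, 0.551, -0.557, 740.63], [-0.017, -0.701, -0.713, 974.258], [0.0, 0.0, 0.0, 1.0]]
{'clock': 0.1, 'qpos': array([ 1.25758078e+00,  3.53564335e-01,  1.63404761e+00, -2.99623420e-05,
        1.15522842e+00, -2.40631863e-03]), 'qvel': array([-0.00087295, -0.00147207, -0.00136811, -0.00059339, -0.0006493 ,
        0.00092915]), 'joint_efforts': array([-9.10461245e-05, -6.06354547e+01, -3.42818856e+01, -1.45741719e-04,
        3.96451927e-03, -1.91053078e-05]), 'eef_pos': array([191.03271105, 594.67163593, 255.65103741]), 'tcp_rot': array([3.14156826e+00, 1.24777685e-03, 1.25999920e+00]), 'contact_force': array([-0.0980975 , -0.15988024, -0.30589266]), 'wrist_torque': array([-0.0477254 ,  0.02031387,  0.03319598]), 'opening': 0.9992042888547941}
```

View pics/top0.png

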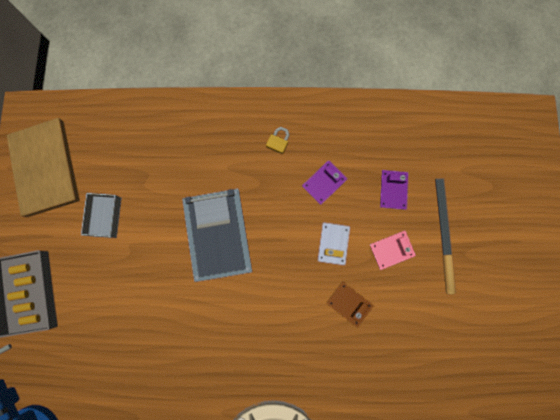

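View pics/scene0.png

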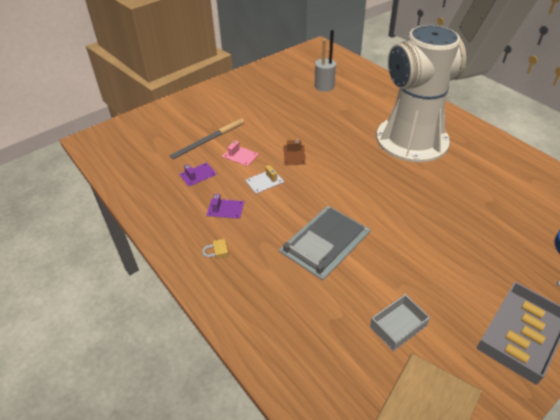

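The top view shows the plate look-alikes: purple (325,182), purple (394,190), pink (392,250) and brown (350,303). The only silver plate with a brass block is at (334,244), with the block toward the lower edge, so I choose that one. The jig is at (217,236), with its leaf at the upper end (211,211).

```bash
cat > m.py <<'E'
from h import *
i=cv2.imread("pics/top0.png");c=r.calibration("top")
hsv=cv2.cvtColor(i,cv2.COLOR_BGR2HSV)
def big(m,box):
    x0,y0,x1,y1=box;k=np.zeros_like(m);k[y0:y1,x0:x1]=m[y0:y1,x0:x1]
    k=cv2.morphologyEx(k,cv2.MORPH_CLOSE,np.ones((7,7)))
    cs,_=cv2.findContours(k,cv2.RETR_EXTERNAL,cv2.CHAIN_APPROX_NONE);return max(cs,key=cv2.contourArea)[:,0]
def rect(w):
    R=cv2.minAreaRect(w[:,:2].astype(np.float32));b=cv2.boxPoints(R);return np.round(R[0],1),np.round(R[1],1),np.round(b,1).tolist()
plate=((hsv[...,1]<70)&(hsv[...,2]>120)).astype(np.uint8)*255
p=big(plate,(310,215,360,275));print("plate z4",rect(plane(c,p,4)))
br=((hsv[...,0]>15)&(hsv[...,0]<32)&(hsv[...,1]>110)&(hsv[...,2]>120)).astype(np.uint8)*255
b=big(br,(318,240,350,262));print("block z38",rect(plane(c,b,38)),b.min(0),b.max(0))
nw=((hsv[...,1]<110)|(hsv[...,0]>40)).astype(np.uint8)*255
j=big(nw,(170,180,262,290));print("jig z10",rect(plane(c,j,10)))
o=i.copy();cv2.polylines(o,[p],1,(0,0,255));cv2.polylines(o,[j],1,(0,0,255))
o=np.hstack([cv2.resize(i[180:290,170:360],None,fx=2,fy=2,interpolation=2),cv2.resize(o[180:290,170:360],None,fx=2,fy=2,interpolation=0)])
cv2.imwrite("pics/crop1.png",o)
E
python3 m.py
```

```text
plate z4 (array([ 523.5, -149.3]), array([ 71.9, 101.9]), [[468.20001220703125, -178.0], [569.0999755859375, -191.8000030517578], [578.7999877929688, -120.5], [477.8999938964844, -106.80000305175781]])
block z38 (array([ 499.2, -152.9]), array([59.7, 42.1]), [[477.79998779296875, -182.5], [519.9000244140625, -182.89999389648438], [520.5, -123.19999694824219], [478.3999938964844, -122.80000305175781]]) [325 244] [349 261]
jig z10 (array([543.3, 153.4]), array([222., 152.]), [[420.20001220703125, 207.60000610351562], [448.29998779296875, 58.20000076293945], [666.4000244140625, 99.0999984741211], [638.4000244140625, 248.5]])
```

View pics/crop1.png

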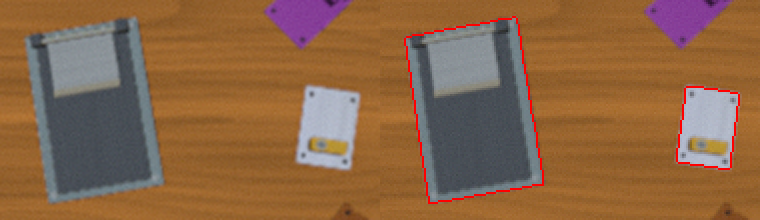

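The overlay outlines fit: the plate measures 102x72 mm and the jig 222x152 mm, both as specified. The crop confirms the silver plate with its brass block toward −x. Next I move above the block, at about (499,−146) with yaw −0.136.

Emit:
jog_arm --deltas '[{"gripper": -1,"translation": [0.128,-0.309,-0.044],"dr": [0,0,-0.037]},{"gripper": -1,"translation": [0.128,-0.309,-0.044],"dr": [0,0,-0.037]},{"gripper": -1,"translation": [0.128,-0.309,-0.044],"dr": [0,0,-0.037]},{"gripper": -1,"translation": [0.128,-0.309,-0.044],"dr": [0,0,-0.037]},{"gripper": -1,"translation": [0.128,-0.309,-0.044],"dr": [0,0,-0.037]},{"gripper": -1,"translation": [0.128,-0.309,-0.044],"dr": [0,0,-0.037]},{"gripper": -1,"translation": [0.128,-0.309,-0.044],"dr": [0,0,-0.037]},{"gripper": -1,"translation": [0.128,-0.309,-0.044],"dr": [0,0,-0.037]},{"gripper": -1,"translation": [0.128,-0.309,-0.044],"dr": [0,0,-0.037]},{"gripper": -1,"translation": [0.128,-0.309,-0.044],"dr": [0,0,-0.037]},{"gripper": -1,"translation": [0.128,-0.309,-0.044],"dr": [0,0,-0.037]},{"gripper": -1,"translation": [0.128,-0.309,-0.044],"dr": [0,0,-0.037]}]'

```text
clock: 1.1
eef_pos: [344.8, 222.7, 203.2]
tcp_rot: [3.142, 0.0, 0.56]
contact_force: [1.1, -0.2, 0.1]
opening: 0.996
```

Emit:
jog_arm --deltas '[{"gripper": -1,"translation": [0.128,-0.309,-0.044],"dr": [0,0,-0.037]},{"gripper": -1,"translation": [0.128,-0.309,-0.044],"dr": [0,0,-0.037]},{"gripper": -1,"translation": [0.128,-0.309,-0.044],"dr": [0,0,-0.037]},{"gripper": -1,"translation": [0.128,-0.309,-0.044],"dr": [0,0,-0.037]},{"gripper": -1,"translation": [0.128,-0.309,-0.044],"dr": [0,0,-0.037]},{"gripper": -1,"translation": [0.128,-0.309,-0.044],"dr": [0,0,-0.037]},{"gripper": -1,"translation": [0.128,-0.309,-0.044],"dr": [0,0,-0.037]},{"gripper": -1,"translation": [0.128,-0.309,-0.044],"dr": [0,0,-0.037]},{"gripper": -1,"translation": [0.128,-0.309,-0.044],"dr": [0,0,-0.037]},{"gripper": -1,"translation": [0.128,-0.309,-0.044],"dr": [0,0,-0.037]},{"gripper": -1,"translation": [0.128,-0.309,-0.044],"dr": [0,0,-0.037]},{"gripper": -1,"translation": [0.128,-0.309,-0.044],"dr": [0,0,-0.037]}]'

```text
clock: 2.1
eef_pos: [498.5, -148.3, 150.2]
tcp_rot: [-3.141, 0.0, -0.138]
contact_force: [1.6, 0.1, 0.6]
opening: 1.004
```

Run:
```python
from h import *
s=r.sense();c=r.calibration("wrist");i=r.grab_frame("wrist");cv2.imwrite("pics/w1.png",i)
print(s["clock"],s["eef_pos"],s["tcp_rot"],s["contact_force"])
import json;json.dump({k:np.array(v).tolist() for k,v in c.items()},open("w1.json","w"))
print(np.round(c["world_from_camera"],3).tolist())
# predicted plate corners
print(proj(c,[[468.2,-178,4],[569.1,-191.8,4],[578.8,-120.5,4],[477.9,-106.8,4]]).round())
```

```text
2.1 [ 498.48630922 -148.26095016  150.21523788] [-3.14147180e+00  4.22632208e-04 -1.38044489e-01] [1.57876361 0.14780461 0.58309952]
[[0.991, -0.13, -0.043, 510.813], [-0.137, -0.939, -0.315, -66.883], [0.0, 0.318, -0.948, 267.882], [0.0, 0.0, 0.0, 1.0]]
[[243. 235.]
 [371. 234.]
 [379. 144.]
 [240. 144.]]
```

View pics/w1.png

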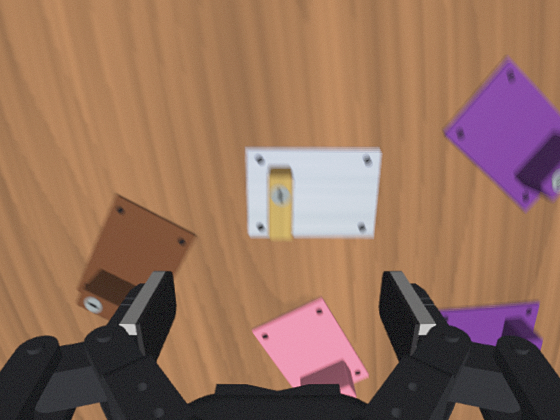

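The wrist view shows the silver plate, with corners at about (246,148), (381,149), (374,238) and (249,237), and the brass block at (281,200).

```bash
cat > pm.py <<'E'
from h import *
import json,sys
def meas(i,c,box,z):
    hsv=cv2.cvtColor(i,cv2.COLOR_BGR2HSV);x0,y0,x1,y1=box
    br=(hsv[...,0]>15)&(hsv[...,0]<32)&(hsv[...,1]>110)
    m=np.zeros(i.shape[:2],np.uint8);m[y0:y1,x0:x1]=(((hsv[...,1]<60)&(hsv[...,2]>110)))[y0:y1,x0:x1]*255
    m=cv2.morphologyEx(m,cv2.MORPH_OPEN,np.ones((3,3)))
    cs,_=cv2.findContours(m,0,1);h=cv2.convexHull(max(cs,key=cv2.contourArea))[:,0]
    R=cv2.minAreaRect(plane(c,h,z)[:,:2].astype(np.float32));b=cv2.boxPoints(R)
    print("plate",np.round(R[0],1),np.round(R[1],1),b.round(1).tolist());return b
E
python3 - <<'E'
from pm import *
c=json.load(open("w1.json"));i=cv2.imread("pics/w1.png")
b=meas(i,c,(220,130,400,255),4)
for k in range(4):
    e=b[(k+1)%4]-b[k];print(np.linalg.norm(e).round(1),np.arctan2(e[1],e[0]).round(4))
hsv=cv2.cvtColor(i,cv2.COLOR_BGR2HSV)
m=np.zeros(i.shape[:2],np.uint8);m[155:245,255:305]=((hsv[...,0]>15)&(hsv[...,0]<32)&(hsv[...,1]>90))[155:245,255:305]*255
ys,xs=np.where(m>0);print("block bbox",xs.min(),xs.max(),ys.min(),ys.max())
# top face corners by eye
print(plane(c,[[269,182],[292,182],[292,240],[271,240]],38).round(1).tolist())
E
```

```text
plate [ 526.3 -151.7] [ 72.3 101.4] [[471.1000061035156, -180.60000610351562], [571.5999755859375, -194.39999389648438], [581.5, -122.80000305175781], [481.0, -109.0]]
101.4 -0.1364
72.3 1.4344
101.4 3.0052
72.3 -1.7072
block bbox 270 292 169 241
[[496.9, -128.8, 38.0], [511.9, -130.8, 38.0], [506.7, -172.2, 38.0], [492.3, -170.2, 38.0]]
```

Emit:
jog_arm --deltas '[{"gripper": -1,"translation": [0.02,0,-0.15],"dr": [0,0,0]},{"gripper": -1,"translation": [0,0,-0.2],"dr": [0,0,0]},{"gripper": -1,"translation": [0,0,-0.2],"dr": [0,0,0]},{"gripper": -1,"translation": [0,0,-0.2],"dr": [0,0,0]},{"gripper": -1,"translation": [0,0,-0.2],"dr": [0,0,0]},{"gripper": -1,"translation": [0,0,-0.12],"dr": [0,0,0]},{"gripper": -1,"translation": [0,0,-0.1],"dr": [0,0,0]},{"gripper": -1,"translation": [0,0,0],"dr": [0,0,0]}]'

```text
clock: 2.82
eef_pos: [499.3, -146.2, 32.0]
tcp_rot: [-3.141, 0.003, -0.135]
contact_force: [-0.8, 0.7, 0.8]
opening: 1.001
```

Emit:
jog_arm --deltas '[{"gripper": 1,"translation": [0,0,0],"dr": [0,0,0]},{"gripper": 1,"translation": [0,0,0],"dr": [0,0,0]},{"gripper": 1,"translation": [0,0,0],"dr": [0,0,0]},{"gripper": 1,"translation": [0,0,0],"dr": [0,0,0]},{"gripper": 1,"translation": [0,0,0],"dr": [0,0,0]},{"gripper": 1,"translation": [0,0,0],"dr": [0,0,0]},{"gripper": 1,"translation": [0,0,0],"dr": [0,0,0]},{"gripper": 1,"translation": [0,0,0],"dr": [0,0,0]},{"gripper": 1,"translation": [0,0,0],"dr": [0,0,0]},{"gripper": 1,"translation": [0,0,0],"dr": [0,0,0]}]' --squeeze 90

```text
clock: 3.65
eef_pos: [500.6, -146.6, 34.5]
tcp_rot: [3.141, -0.001, -0.135]
contact_force: [-1.1, 0.2, 6.9]
opening: 0.184
```

Emit:
jog_arm --deltas '[{"gripper": 1,"translation": [0,0,0.03],"dr": [0,0,0]},{"gripper": 1,"translation": [0,0,0.1],"dr": [0,0,0]},{"gripper": 1,"translation": [0,0,0.2],"dr": [0,0,0]},{"gripper": 1,"translation": [0,0,0.2],"dr": [0,0,0]},{"gripper": 1,"translation": [0,0,0.1],"dr": [0,0,0]},{"gripper": 1,"translation": [0,0,0],"dr": [0,0,0]}]'

```text
clock: 4.15
eef_pos: [501.8, -147.0, 99.2]
tcp_rot: [3.141, -0.004, -0.135]
contact_force: [0.2, -0.3, -0.9]
opening: 0.183
```

Emit:
jog_arm --deltas '[{"gripper": 1,"translation": [-0.022,0.12,0],"dr": [0,0,0.017]},{"gripper": 1,"translation": [-0.022,0.24,0],"dr": [0,0,0.017]},{"gripper": 1,"translation": [-0.022,0.28,0],"dr": [0,0,0.017]},{"gripper": 1,"translation": [-0.022,0.28,0],"dr": [0,0,0.017]},{"gripper": 1,"translation": [-0.022,0.28,0],"dr": [0,0,0.017]},{"gripper": 1,"translation": [-0.022,0.28,0],"dr": [0,0,0.017]},{"gripper": 1,"translation": [-0.022,0.28,0],"dr": [0,0,0.017]},{"gripper": 1,"translation": [-0.022,0.28,0],"dr": [0,0,0.017]},{"gripper": 1,"translation": [-0.022,0.28,0],"dr": [0,0,0.017]},{"gripper": 1,"translation": [-0.022,0.28,0],"dr": [0,0,0.017]},{"gripper": 1,"translation": [-0.022,0.2,0],"dr": [0,0,0.017]},{"gripper": 1,"translation": [-0.022,0.07,0],"dr": [0,0,0.017]}]'

```text
clock: 5.15
eef_pos: [472.7, 143.1, 95.7]
tcp_rot: [-3.141, 0.001, 0.19]
contact_force: [0.3, 0.4, -1.2]
opening: 0.182
```

Emit:
jog_arm --deltas '[{"gripper": 1,"translation": [0,0,0],"dr": [0,0,0]},{"gripper": 1,"translation": [0,0,0],"dr": [0,0,0]},{"gripper": 1,"translation": [0,0,0],"dr": [0,0,0]}]'

```text
clock: 5.4
eef_pos: [473.5, 139.7, 96.3]
tcp_rot: [3.141, 0.001, 0.185]
contact_force: [1.2, 0.2, -2.1]
opening: 0.181
```

```bash
cat > snap.py <<'E'
from h import *
import json,sys
t=sys.argv[1];n=sys.argv[2]
s=r.sense();c=r.calibration(n);i=r.grab_frame(n);cv2.imwrite(f"pics/{t}.png",i)
json.dump({k:np.array(v).tolist() for k,v in c.items()},open(t+".json","w"))
print(s["clock"],s["eef_pos"].round(2),s["tcp_rot"].round(4),s["contact_force"].round(1),s["wrist_torque"].round(2),s["opening"])
E
python3 snap.py w2 wrist; python3 snap.py t2 top; python3 snap.py s2 scene
python3 -c "
import cv2,numpy as np
w=cv2.imread('pics/w2.png');t=cv2.imread('pics/t2.png')
cv2.imwrite('pics/v2.png',cv2.resize(w,(800,600),interpolation=2))"
```

```text
5.4 [473.51 139.66  96.27] [3.1413e+00 9.0000e-04 1.8490e-01] [ 1.2  0.2 -2.1] [-0.    0.04 -0.01] 0.180741434458784
5.45 [473.71 139.5   96.37] [3.1414e+00 7.0000e-04 1.8430e-01] [-0.2  0.2 -1.6] [0.04 0.08 0.  ] 0.18386226486848672
5.5 [473.86 139.47  96.5 ] [3.1414e+00 5.0000e-04 1.8400e-01] [-0.2  0.3 -1.7] [-0.03 -0.03  0.01] 0.1894346712561386
```

View pics/v2.png

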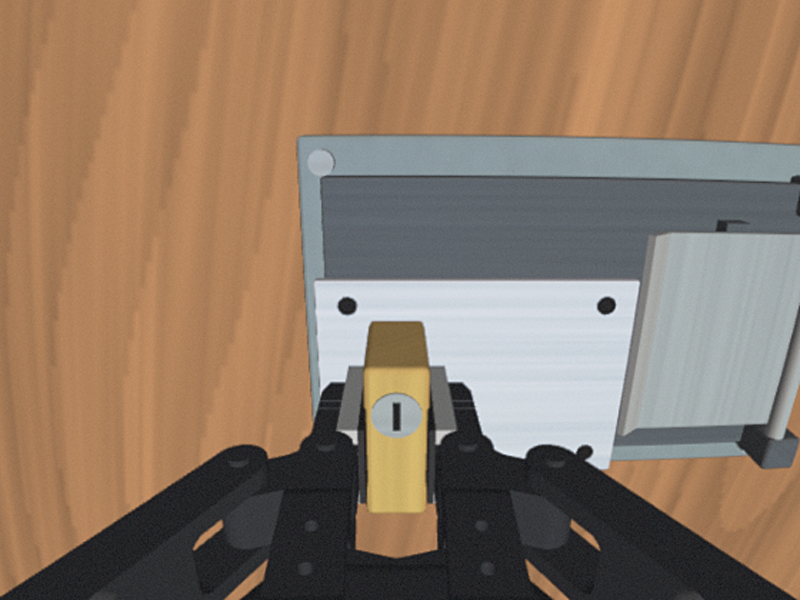

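The plate is gripped square by its block and held above the bed. In this view its front corners are at (638,281) and (609,468), the leaf corners at (667,234) and about (625,434), and the bed's left edge runs from (322,178) to (800,183).

```bash
cat > m2.py <<'E'
from h import *
import json
c=json.load(open("w2.json"));f=560/800
def P(px,z): return plane(c,(np.array(px)+.5)*f-.5,z)[:,:2]
T=np.array([473.5,139.7]);yaw=.185
R=np.array([[np.cos(yaw),np.sin(yaw)],[-np.sin(yaw),np.cos(yaw)]])
def show(n,p): print(n,"world",p.round(1).tolist(),"tool",((p-T)@R.T).round(1).tolist())
show("plate front L,R; rear L",P([[638,281],[609,468],[315,280]],65.9))
show("bed L edge",P([[322,178],[560,179],[790,183]],18))
show("base L edge",P([[299,137],[550,138],[790,145]],10))
show("leaf top L edge",P([[670,234],[795,234]],30))
show("leaf top R edge",P([[640,433],[772,428]],30))
show("lip edge L,R",P([[651,236],[622,434]],34))
E
python3 m2.py
```

```text
plate front L,R; rear L world [[541.0, 187.8], [554.7, 120.0], [444.2, 169.8]] tool [[75.2, 34.8], [76.2, -34.3], [-23.2, 35.0]]
bed L edge world [[436.3, 193.7], [524.4, 210.1], [617.2, 228.2]] tool [[-26.6, 59.9], [62.9, 59.9], [157.5, 60.6]]
base L edge world [[424.4, 206.4], [518.9, 224.1], [617.6, 243.0]] tool [[-36.0, 74.6], [60.2, 74.6], [160.7, 75.0]]
leaf top L edge world [[567.0, 199.7], [617.6, 209.9]] tool [[102.9, 41.7], [154.6, 42.5]]
leaf top R edge world [[585.2, 115.2], [646.0, 126.7]] tool [[105.3, -44.7], [167.2, -44.5]]
lip edge L,R world [[557.8, 198.0], [574.9, 115.8]] tool [[93.6, 41.8], [95.2, -42.2]]
```

The plate sits square to the jig and within about 0.5 mm of centre. Its front edge is at jig x ≈ 2, so it has about 54 mm to go. I'll lower it and probe the bed gently in front of the lip.

Emit:
jog_arm --deltas '[{"gripper": 1,"translation": [0.08,0.01,0],"dr": [0,0,0.001]},{"gripper": 1,"translation": [0,0,-0.1],"dr": [0,0,0]},{"gripper": 1,"translation": [0,0,-0.15],"dr": [0,0,0]},{"gripper": 1,"translation": [0,0,-0.1],"dr": [0,0,0]},{"gripper": 1,"translation": [0,0,-0.05],"dr": [0,0,0]},{"gripper": 1,"translation": [0,0,0],"dr": [0,0,0]},{"gripper": 1,"translation": [0,0,0],"dr": [0,0,0]}]'

```text
clock: 6.13
eef_pos: [481.8, 141.4, 56.3]
tcp_rot: [3.141, 0.001, 0.187]
contact_force: [-0.6, 0.2, -1.9]
opening: 0.182
```

Emit:
jog_arm --deltas '[{"gripper": 1,"translation": [0,0,-0.01],"dr": [0,0,0]},{"gripper": 1,"translation": [0,0,-0.01],"dr": [0,0,0]},{"gripper": 1,"translation": [0,0,0],"dr": [0,0,0]}]'

```text
clock: 6.38
eef_pos: [482.2, 141.6, 55.0]
tcp_rot: [-3.142, -0.001, 0.187]
contact_force: [0.5, -0.1, -2.0]
opening: 0.181
```

Emit:
jog_arm --deltas '[{"gripper": 1,"translation": [0,0,-0.01],"dr": [0,0,0]},{"gripper": 1,"translation": [0,0,0],"dr": [0,0,0]},{"gripper": 1,"translation": [0,0,0],"dr": [0,0,0]}]'

```text
clock: 6.63
eef_pos: [482.0, 141.5, 53.8]
tcp_rot: [-3.142, -0.0, 0.187]
contact_force: [-0.4, 0.3, -2.4]
opening: 0.178
```

Emit:
jog_arm --deltas '[{"gripper": 1,"translation": [0,0,-0.01],"dr": [0,0,0]},{"gripper": 1,"translation": [0,0,0],"dr": [0,0,0]},{"gripper": 1,"translation": [0,0,0],"dr": [0,0,0]}]'

```text
clock: 6.88
eef_pos: [481.9, 141.4, 52.7]
tcp_rot: [-3.142, 0.0, 0.187]
contact_force: [0.4, 0.6, -1.4]
opening: 0.182
```

Emit:
jog_arm --deltas '[{"gripper": 1,"translation": [0,0,-0.01],"dr": [0,0,0]},{"gripper": 1,"translation": [0,0,0],"dr": [0,0,0]},{"gripper": 1,"translation": [0,0,0],"dr": [0,0,0]}]'

```text
clock: 7.13
eef_pos: [482.0, 141.5, 52.4]
tcp_rot: [3.142, -0.0, 0.187]
contact_force: [-3.9, -1.0, 11.0]
opening: 0.185
```

```bash
python3 snap.py w3 wrist; python3 snap.py s3 scene
python3 -c "
import cv2,numpy as np
cv2.imwrite('pics/v3.png',cv2.resize(cv2.imread('pics/w3.png'),(800,600),interpolation=2))"
```

```text
7.1333 [481.97 141.48  52.43] [ 3.1416e+00 -1.0000e-04  1.8720e-01] [-3.9 -1.  11. ] [-0.18  0.57  0.01] 0.18503929951194295
7.1833 [481.97 141.47  52.44] [-3.1416e+00 -1.0000e-04  1.8720e-01] [-2.8 -1.6 11.3] [-0.19  0.56  0.02] 0.18176528222427069
```

View pics/v3.png

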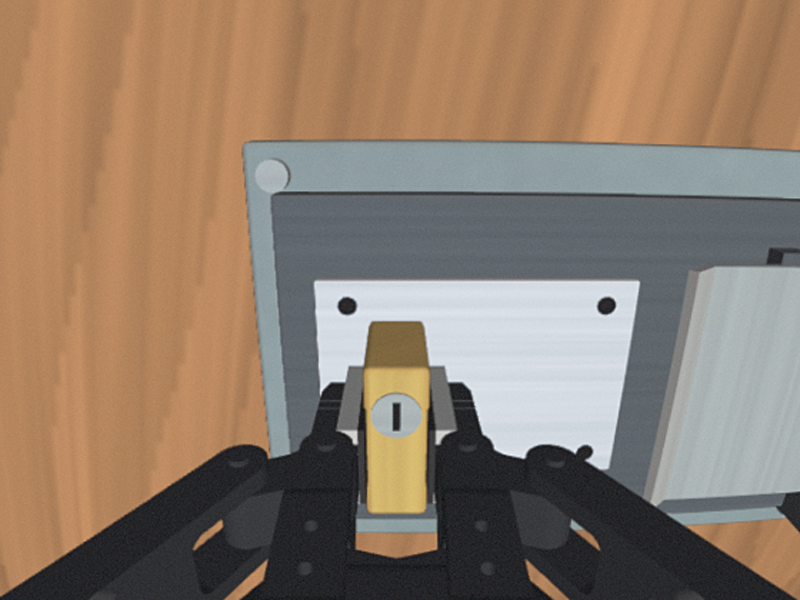

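The plate is on the bed (+12 N at TCP z 52.4, as predicted) and hasn't shifted in the grip. In this view the leaf's lip edge runs from (690,270) to (648,502).

```bash
cat > m3.py <<'E'
from h import *
import json
c=json.load(open("w3.json"));f=560/800
def P(px,z): return plane(c,(np.array(px)+.5)*f-.5,z)[:,:2]
T=np.array([482,141.5]);yaw=.187
R=np.array([[np.cos(yaw),np.sin(yaw)],[-np.sin(yaw),np.cos(yaw)]])
def show(n,p): print(n,"tool",((p-T)@R.T).round(1).tolist())
show("plate front L,R; rear L",P([[638,281],[609,468],[315,280]],22))
show("bed L edge",P([[273,194],[560,195],[795,200]],18))
show("base L edge",P([[245,142],[550,144],[795,150]],10))
show("leaf top L",P([[715,266],[797,266]],30))
show("leaf R side",P([[667,500],[780,493]],30))
show("lip L,R",P([[690,270],[648,502]],34))
E
python3 m3.py
```

```text
plate front L,R; rear L tool [[75.3, 34.8], [76.3, -34.3], [-23.2, 35.0]]
bed L edge tool [[-35.1, 60.3], [49.6, 60.2], [125.7, 60.2]]
base L edge tool [[-44.5, 75.0], [47.7, 74.5], [128.7, 75.1]]
leaf top L tool [[94.3, 42.0], [121.3, 42.2]]
leaf R side tool [[95.6, -42.6], [139.5, -42.5]]
lip L,R tool [[84.3, 41.9], [86.3, -39.6]]
```

Centred to about 0.3 mm and square, with about 45 mm to go along yaw 0.187. I'll raise 2 mm and slide in.

Emit:
jog_arm --deltas '[{"gripper": 1,"translation": [0,0,0.02],"dr": [0,0,0]},{"gripper": 1,"translation": [0,0,0],"dr": [0,0,0]},{"gripper": 1,"translation": [0.04,0.0076,0],"dr": [0,0,0]},{"gripper": 1,"translation": [0.04,0.0076,0],"dr": [0,0,0]},{"gripper": 1,"translation": [0.04,0.0076,0],"dr": [0,0,0]},{"gripper": 1,"translation": [0.04,0.0076,0],"dr": [0,0,0]},{"gripper": 1,"translation": [0,0,0],"dr": [0,0,0]},{"gripper": 1,"translation": [0,0,0],"dr": [0,0,0]}]'

```text
clock: 7.9
eef_pos: [498.2, 144.5, 53.5]
tcp_rot: [3.142, 0.0, 0.187]
contact_force: [-0.2, -0.8, -2.8]
opening: 0.186
```

Emit:
jog_arm --deltas '[{"gripper": 1,"translation": [0.04,0.0076,0],"dr": [0,0,0]},{"gripper": 1,"translation": [0.04,0.0076,0],"dr": [0,0,0]},{"gripper": 1,"translation": [0.04,0.0076,0],"dr": [0,0,0]},{"gripper": 1,"translation": [0,0,0],"dr": [0,0,0]},{"gripper": 1,"translation": [0,0,0],"dr": [0,0,0]}]'

```text
clock: 8.32
eef_pos: [510.2, 146.8, 53.7]
tcp_rot: [-3.142, -0.0, 0.187]
contact_force: [-0.4, -1.2, -1.9]
opening: 0.182
```

Emit:
jog_arm --deltas '[{"gripper": 1,"translation": [0.04,0.0076,0],"dr": [0,0,0]},{"gripper": 1,"translation": [0.04,0.0076,0],"dr": [0,0,0]},{"gripper": 1,"translation": [0.03,0.0057,0],"dr": [0,0,0]},{"gripper": 1,"translation": [0,0,0],"dr": [0,0,0]},{"gripper": 1,"translation": [0,0,0],"dr": [0,0,0]}]'

```text
clock: 8.73
eef_pos: [521.2, 148.9, 53.7]
tcp_rot: [-3.142, -0.0, 0.187]
contact_force: [-1.2, 0.8, -2.5]
opening: 0.181
```

Emit:
jog_arm --deltas '[{"gripper": 1,"translation": [0.01,0.0019,0],"dr": [0,0,0]},{"gripper": 1,"translation": [0.01,0.0019,0],"dr": [0,0,0]},{"gripper": 1,"translation": [0,0,0],"dr": [0,0,0]},{"gripper": 1,"translation": [0,0,0],"dr": [0,0,0]}]'

```text
clock: 9.07
eef_pos: [523.0, 149.2, 53.7]
tcp_rot: [-3.142, -0.0, 0.187]
contact_force: [-0.0, 0.4, -1.8]
opening: 0.183
```

Emit:
jog_arm --deltas '[{"gripper": 1,"translation": [0.01,0.0019,0],"dr": [0,0,0]},{"gripper": 1,"translation": [0,0,0],"dr": [0,0,0]},{"gripper": 1,"translation": [0,0,0],"dr": [0,0,0]}]'

```text
clock: 9.32
eef_pos: [524.0, 149.5, 53.7]
tcp_rot: [3.142, -0.0, 0.187]
contact_force: [0.2, -0.5, -1.5]
opening: 0.18
```

Emit:
jog_arm --deltas '[{"gripper": 1,"translation": [0.01,0.0019,0],"dr": [0,0,0]},{"gripper": 1,"translation": [0,0,0],"dr": [0,0,0]},{"gripper": 1,"translation": [0,0,0],"dr": [0,0,0]}]'

```text
clock: 9.57
eef_pos: [524.7, 149.6, 53.6]
tcp_rot: [-3.142, 0.0, 0.187]
contact_force: [-2.0, -0.5, -1.7]
opening: 0.18
```

Emit:
jog_arm --deltas '[{"gripper": 1,"translation": [0.01,0.0019,0],"dr": [0,0,0]},{"gripper": 1,"translation": [0,0,0],"dr": [0,0,0]},{"gripper": 1,"translation": [0,0,0],"dr": [0,0,0]}]'

```text
clock: 9.82
eef_pos: [524.9, 149.6, 53.4]
tcp_rot: [3.142, 0.002, 0.187]
contact_force: [-5.4, 0.1, 1.4]
opening: 0.182
```

```bash
python3 snap.py w4 wrist; python3 snap.py s4 scene
python3 -c "
import cv2,numpy as np
a=cv2.resize(cv2.imread('pics/w4.png'),(480,360),interpolation=2)
s=cv2.resize(cv2.imread('pics/s4.png')[190:290,270:380],None,fx=2.9,fy=3.6,interpolation=2)[:360]
cv2.imwrite('pics/v4.png',np.hstack([a,s]))"
```

```text
9.8167 [524.86 149.6   53.44] [3.1415e+00 2.3000e-03 1.8700e-01] [-5.4  0.1  1.4] [-0.03  0.82 -0.02] 0.182112855190489
9.8667 [524.81 149.59  53.41] [3.1415e+00 2.3000e-03 1.8700e-01] [-5.6 -0.2 -0.1] [-0.06  0.77 -0.11] 0.18043044154543156
```

View pics/v4.png

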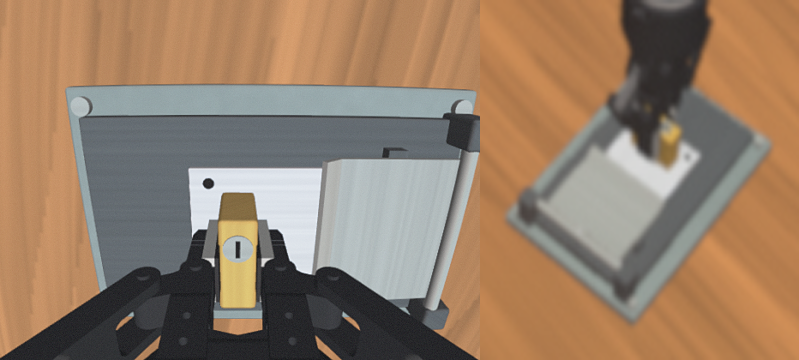

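The plate's front is under the leaf, which looks flat. The forward reaction (−5.5 N) began at TCP x ≈ 524.7, within about 1–2 mm of the predicted stop. Next I press down in small steps, holding a slight forward push.

Emit:
jog_arm --deltas '[{"gripper": 1,"translation": [0.005,0.001,-0.005],"dr": [0,0,0]},{"gripper": 1,"translation": [0,0,-0.006],"dr": [0,0,0]},{"gripper": 1,"translation": [0,0,0],"dr": [0,0,0]},{"gripper": 1,"translation": [0,0,0],"dr": [0,0,0]}]'

```text
clock: 10.25
eef_pos: [524.8, 149.5, 52.5]
tcp_rot: [3.141, 0.003, 0.187]
contact_force: [-8.0, -1.0, 5.2]
opening: 0.183
```

Emit:
jog_arm --deltas '[{"gripper": 1,"translation": [0.01,0.0019,0],"dr": [0,0,0]},{"gripper": 1,"translation": [0,0,0],"dr": [0,0,0]},{"gripper": 1,"translation": [0,0,0],"dr": [0,0,0]}]'

```text
clock: 10.5
eef_pos: [524.9, 149.6, 52.5]
tcp_rot: [3.141, 0.005, 0.187]
contact_force: [-12.2, -2.4, 8.5]
opening: 0.181
```

Emit:
jog_arm --deltas '[{"gripper": 1,"translation": [0,0,-0.01],"dr": [0,0,0]},{"gripper": 1,"translation": [0,0,0],"dr": [0,0,0]},{"gripper": 1,"translation": [0,0,0],"dr": [0,0,0]}]'

```text
clock: 10.75
eef_pos: [524.9, 149.5, 52.4]
tcp_rot: [3.141, 0.005, 0.187]
contact_force: [-16.5, -3.4, 22.6]
opening: 0.18
```

Emit:
jog_arm --deltas '[{"gripper": 1,"translation": [0,0,-0.005],"dr": [0,0,0]},{"gripper": 1,"translation": [0,0,0],"dr": [0,0,0]},{"gripper": 1,"translation": [0,0,0],"dr": [0,0,0]}]'

```text
clock: 11.0
eef_pos: [524.9, 149.5, 52.4]
tcp_rot: [3.141, 0.005, 0.187]
contact_force: [-19.0, -3.8, 29.9]
opening: 0.185
```

Emit:
jog_arm --deltas '[{"gripper": 1,"translation": [-0.004,-0.0008,0],"dr": [0.0008,-0.004,0]},{"gripper": 1,"translation": [0,0,-0.004],"dr": [0,0,0]},{"gripper": 1,"translation": [0,0,0],"dr": [0,0,0]},{"gripper": 1,"translation": [0,0,0],"dr": [0,0,0]},{"gripper": 1,"translation": [0,0,0],"dr": [0,0,0]}]'

```text
clock: 11.42
eef_pos: [524.8, 149.5, 52.4]
tcp_rot: [3.142, -0.002, 0.187]
contact_force: [-17.3, -3.5, 34.1]
opening: 0.182
```

```bash
python3 snap.py w5 wrist; python3 snap.py s5 scene
python3 -c "
import cv2,numpy as np
cv2.imwrite('pics/v5.png',cv2.resize(cv2.imread('pics/w5.png'),(800,600),interpolation=2))"
```

```text
11.4167 [524.8  149.54  52.39] [ 3.1415e+00 -1.9000e-03  1.8690e-01] [-17.3  -3.5  34.1] [-0.58  2.8  -0.06] 0.18162566558788126
11.4667 [524.82 149.55  52.42] [ 3.1415e+00 -2.0000e-03  1.8700e-01] [-17.4  -3.1  34.2] [-0.56  2.88 -0.11] 0.18309701599723974
```

View pics/v5.png

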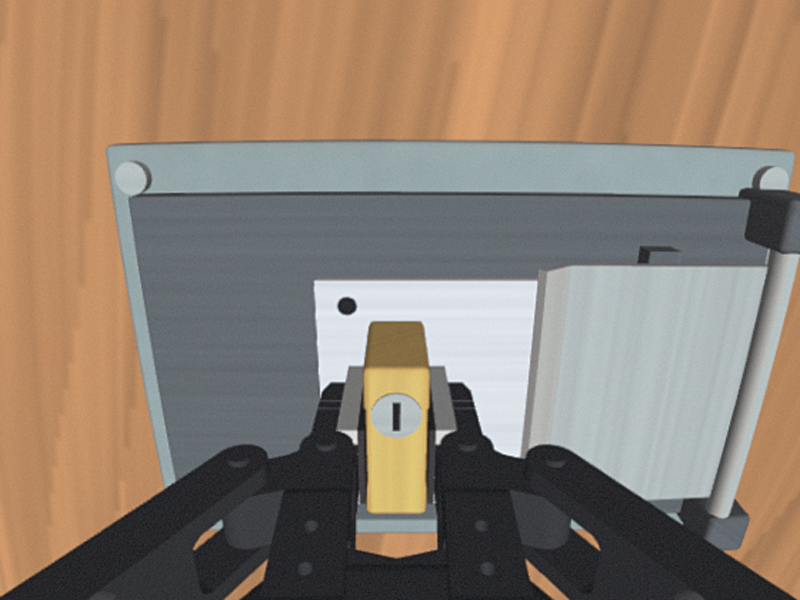

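The plate is flat under the leaf. Its rear-left corner is at (315,280), the lip-left corner at (539,270), and the base corners at (108,147) and (793,151). Final geometry check:

Run:
```python
from h import *
import json
c=json.load(open("w5.json"));f=560/800
T=np.array([524.8,149.55]);yaw=.187
R=np.array([[np.cos(yaw),np.sin(yaw)],[-np.sin(yaw),np.cos(yaw)]])
def show(n,px,z): print(n,((plane(c,(np.array(px)+.5)*f-.5,z)[:,:2]-T)@R.T).round(1).tolist())
show("plate rearL, left edge",[[315,280],[535,281]],22)
show("base L/R",[[108,147],[793,151]],10)
show("bed L edge",[[132,195],[440,194],[740,198]],18)
show("leaf L",[[575,266],[760,266]],30)
show("leaf R",[[570,503],[705,497]],30)
show("lip L",[[539,270]],34)
```

```text
plate rearL, left edge [[-23.1, 35.1], [43.3, 34.7]]
base L/R [[-87.7, 74.4], [128.3, 74.8]]
bed L edge [[-77.9, 60.6], [14.1, 60.2], [106.7, 60.3]]
leaf L [[52.1, 41.8], [109.0, 42.1]]
leaf R [[60.9, -42.5], [109.9, -42.3]]
lip L [[40.7, 41.8]]
```

The measurements agree. The plate's rear edge is at jig x ≈ −44.3 (home is −44), and its left edge is 7.1 mm inside the leaf's edge (7.0 when centred). The lip is at jig x ≈ 20.7 (21 with the leaf down).

```bash
python3 -c "
from rig import r
print(r.sense()['contact_force']);print(r.sign_off())"
```

```text
[-17.19201491  -3.79787266  33.21548317]
the job is handed in; nothing more can be done
None
```

The lock guard plate is tucked under the leaf against the stop, and I handed the job in at about 11.5 s. The arm was still gripping the block and pressing down with about 33 N (about 17 N forward into the stop).

- **Stop:** the forward push met a hard stop, with the force rising while the position held. The plate's rear edge measured x ≈ −44.3 mm in jig axes, against −44 when home.
- **Centring and squareness:** the plate is centred to within about 0.5 mm. The tool's yaw matches the jig to a few milliradians, and its pitch is about −0.002 rad.
- **Leaf:** its lip measured at x ≈ 20.7 mm, against 21 mm when down, and it looked flat in the pictures. I had no direct reading of the hinge angle.
- **Bystanders:** I never moved near the padlock, the file or the tin.

Two measurements disagreed slightly. The top and wrist cameras placed the plate about 3 to 4 mm apart at the start. The stop was also met 1 to 2 mm sooner than I had predicted before insertion. Neither mattered for the final fit, which I measured from one wrist image.

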